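# Close-pack hexagonal amber inlay blocks on the lay-up board and clamp them

### The arm

A 7-joint arm with a two-finger parallel gripper is mounted at the origin on a cart in front of the work surface, level with it; the furniture and walls round the work are solid. World frame = base frame: x ahead of the robot, y to its left, z up, the work surface at z = 0. Lengths are in m, angles in rad, forces in N, time in s.
With the tool pointing down it reaches from about 0.35 to 0.9 m from the base axis. Payload 19.9 kg.
Tool frame: the origin (TCP) lies at the very end of the fingers, on their centre line; the grasp point (between the pads) lies 19 mm behind it; z points along the fingers, y is the line along which they close (so a half turn about z gives the same grasp; the last joint's range is limited). The gripper opens to 85 mm and grips with 20 to 120 N. Pads are 22 mm wide; open, the fingers measure 114 mm over their backs; the gripper's body (76 mm by 85 mm) begins 54 mm behind the grasp point. The pads swing forward as they close: fully open they stand 13 mm farther back than shut.
Start: joints at [1.085, 0.417, -0.01, 1.614, 0.005, 1.111, -0.053], TCP at [0.269, -0.564, 0.231] pointing down, gripper open.
Joint ranges: [-2.81, 2.81], [-0.39, 2.02], [-1.27, 1.25], [0.06, 2.57], [-1.19, 4.33], [0.19, 2], [-2.82, 2.82]. Speed limits (rad/s): [1.89, 1.89, 2.39, 2.39, 3.01, 3.01, 3.01].

### API

Orientations are given as a 3x3 rotation matrix whose columns are the frame's x, y, z axes.
In Python, from workcell import manip gives the robot as it stands. The module is installed in compiled form; this text tells all that it offers.
- The arm moves only by the tool move_arm, never from a script. Its argument "moves" is one flat list of numbers, 5 for each row, row after row: the shift along the tool's x, y, z in mm, then the turn about the tool's z in rad, then the opening, from 0 (shut) to 1 (fully open). In form: [x, y, z, yaw, gripper, x, y, z, yaw, gripper, ...]. A call has 1 to 20 rows; each row shifts and turns the commanded pose from where the row before left it, along the tool's axes as they then stand; what a row does not reach is not made up. A row lasts 1/8 s, in which the tool goes at most 62.5 mm and 10.7 degrees, less where a joint would pass 70% of its speed; a pose out of reach is approached as far as the arm can. A call with a gripper value outside its range is refused whole. The fingers move at their own pace and stop on an object; the grip force is fixed at half the most. Time passes only in rows, so rows that do not move let the fingers close. It gives the time, the measured TCP pose, the force, the opening and the grip force at its end, in the units of the state.
- manip.get_state(): the state, without advancing time (a new reading comes with each control period).
- manip.camera(name): name is "scene" or "top" or "wrist"; returns a dict with "pixels" (384x512x3 uint8, red, green, blue), "camera_matrix" (3x3 intrinsics, pixels), "rvec" (rotation vector, rad) and "tvec" (3), from world to camera coordinates, as OpenCV has them; the wrist camera has in their place "hand_eye" (4x4, takes a point from camera to tool coordinates, whose origin is the TCP and whose axes are the flange's). Camera axes: x right, y down, z forward; pixel columns grow to the right and rows downward; lengths in m; the calibration is good to about 2 mm. A picture is of the moment at which its call begins: read the wrist's pose just before it. There is no depth.
- manip.hand_in(): hands the job in; it is judged then, once.
Trained networks look in a picture, given as the dict that the camera call returned (one of the last four; its "shot" number tells which), for a name from the list of things; names that differ only in an ending like _2 or _b are one class to them, and where a whole thing is asked for, a point or a joint stands for the part that bears it (a point fixed in the world has none). Each returns a list of dicts, best first, with "p" (0 to 1); they miss things now and then, are a little off and sometimes report something else, mostly with a low value. They report only what shows in the picture. A call takes as long as a camera call. They do not tell look-alikes from the thing itself.
- manip.trace(picture, target): "pixels" (384x512 bool, what is visible of it) and "xy" ([column, row] in pixels, amid what is visible of it).
The state is a dict: "time_s": time; "joints": joint angles; "qvel": joint speeds; "effort": joint torques, N m; "tcp_pos": TCP position; "tool_rot": TCP orientation; "wrist_force": force on the tool from outside, world axes, zero at the start; "ft_torque": the same for the moment, N m; "finger_gap": finger opening in m; "grasp_force": force on a finger pad.
Only numpy, scipy, OpenCV 4.12 (cv2) and the standard library are available. Lean on these libraries where they do the work, as an engineer would, in place of code of your own. Each camera call takes 0.05 s, during which the arm holds its last target. There are 200 camera calls.

### The job

Finish packing the amber inlay on the plywood lay-up board: slide the two loose hexagonal blocks across the board, flat and without lifting them off it, into the two notches of the back row until their flat faces touch its blocks and each other. Then push the sliding side fence on the right (black grip bar) to the left until it is snug against the blocks and the whole set is closed up, with no gaps, against the fixed rails. Leave the tools lying on and around the board where they are.

Things in the scene. Friction and masses are not known exactly. Their poses are not given: they have to be found in the camera images.
- board: Plywood lay-up board, 230 mm (its x) by 300 mm (its y), fixed to the table. Origin on the table under it, z up; its top is at z = 12 mm, plain and open on the robot's side (-x). x points away from the robot to the back rail, y to the left. Packed, in this frame: back row centres at x 58.1, y 44, 0, -44 mm; front row at x 20, y 22, -22 mm.
- back_rail (a point): Middle of the front face of the fixed aluminium back rail, half-way up it; the rail runs along the board's y and stands 16 mm above the board's top. Axes as the board's; at x = 83.5 mm, y = 0 in the board's frame. The back row's corners rest on this face.
- side_rail (a point): On the fixed aluminium side rail at the left, 16 mm above the board. Its face is stepped: y = 66 mm beside the back row (x 45.6 mm to the back rail), y = 44 mm beside the front row (x 17 to 30 mm, rounded off ahead of that to x 11), in the board's frame. This point is on the middle of the front-row face, half-way up. Axes as the board's.
- fence (a joint): Sliding aluminium fence on the right, m; 0 = drawn fully back to the right; slides along the board's +y (left) to at most 0.026 and meets a packed set at 0.020. About 4 N of friction; stays where left. Face stepped as the side rail's: at q mm it is at y = -86 + q beside the back row, -64 + q beside the front row. 16 mm above the board.
- fence_grip (a point): Centre of the black grip bar on top of the fence: 60 mm along the board's x, 12 mm thick along its y, 22 mm high (28 to 50 mm above the table; this point at 39 mm). Moves with the fence; axes as the board's. Can be pushed on its right (-y) side.
- seat_left (a point): Where the centre of the block in the left notch lies when packed, half-way up a block (21 mm above the table). Axes as the board's; a packed block has a corner pointing along x.
- seat_right (a point): The same for the right notch, 44 mm to the right (-y) of seat_left.
- back_left_mid (a point): Left one of three loose blocks already in the back row: hexagonal inlay block: wood with a honey amber face, 44 mm across flats, 50.8 mm across corners, 18 mm high, 60 g. Point at its centre, 9 mm above its underside; z up, x points to a corner, y to the middle of a flat. Within 1 mm of the back rail and the side rail.
- back_mid_mid (a point): Middle one of the back row: hexagonal inlay block: wood with a dark cherry amber face, 44 mm across flats, 50.8 mm across corners, 18 mm high, 60 g. Point at its centre, 9 mm above its underside; z up, x points to a corner, y to the middle of a flat. Gaps of up to 2.5 mm to its neighbours.
- back_right_mid (a point): Right one of the back row: hexagonal inlay block: wood with a pale butterscotch amber face, 44 mm across flats, 50.8 mm across corners, 18 mm high, 60 g. Point at its centre, 9 mm above its underside; z up, x points to a corner, y to the middle of a flat. Free on its right until the fence is closed.
- block_a_mid (a point): One of two loose blocks on the front part of the board: hexagonal inlay block: wood with a brown cognac amber face, 44 mm across flats, 50.8 mm across corners, 18 mm high, 60 g. Point at its centre, 9 mm above its underside; z up, x points to a corner, y to the middle of a flat. Starts askew, left or right.
- block_b_mid (a point): The other loose block on the front part of the board: hexagonal inlay block: wood with a golden amber face, 44 mm across flats, 50.8 mm across corners, 18 mm high, 60 g. Point at its centre, 9 mm above its underside; z up, x points to a corner, y to the middle of a flat. Starts askew, on the other side.
- loupe: Bystander: small folding loupe, 29 x 39 x 16 mm, lying on the board's left margin. Origin at the centre of its underside.
- tweezers: Bystander: black tweezers, 128 mm long (its y), 11 mm wide and 9 mm high, lying along the board's left margin. Origin at the centre of its underside.
- pen: Bystander: white pen with a black cap, 135 mm long (its y), 17 mm thick, on the table left of the board. Origin at the centre of its underside.
- needle_file: Bystander: needle file with a wooden handle, 153 mm long (its y), 12 mm thick, on the table left of the board. Origin at the centre of its underside.
- caliper: Bystander: vernier caliper, 208 mm long (its y), 66 mm wide, 8 mm high, on the table right of the board. Origin at the centre of its underside.
Things that resemble listed ones, but are neither listed nor needed, are in the scene too. What is shaped like the part that bears back_right_mid but blue is not meant.

How it is judged:
By the outcome, as a careful person would: the job done as asked, in the order asked, and still so for the second after the job is handed in, with the robot touching nothing.
It also fails if it takes over 72 s, if anything falls off the work surface, if the arm or the gripper's body presses on something with over 40 N, if the wrist force passes 120 N, or if a joint passes its speed limit or range.

## Working session

There is one attempt and no reset: what is moved stays moved. The work goes in short steps, Python scripts to look and compute and a tool call to move; the robot and the scene stay as the last step left them, time stands still between calls to the robot, and variables do not carry over. Pictures are saved under pics/ and viewed, at most 10 in all, crops included, and the job is handed in when it is done.

Besides the shell and the picture viewer there is one more tool, called after ">>>" as a command line: name --argument value ..., lists and objects as JSON in quotes. move_arm: Moves the arm, as the interface text tells. Its arguments: {"type":"object","properties":{"moves":{"type":"array","items":{"type":"number"}}},"required":["moves"]}

```bash
mkdir -p pics
cat > h.py <<'E'
import numpy as np, cv2
from workcell import manip
def save(p,n,crop=None,s=1):
    im=p["pixels"][...,::-1]
    if crop: x0,y0,x1,y1=crop; im=im[y0:y1,x0:x1]
    cv2.imwrite("pics/"+n,cv2.resize(im,None,fx=s,fy=s,interpolation=cv2.INTER_CUBIC))
def ext(p,st=None):
    """returns R,C: cam->world rotation, cam centre"""
    if "hand_eye" in p:
        H=np.array(p["hand_eye"]);R=np.array(st["tool_rot"]);return R@H[:3,:3],R@H[:3,3]+np.array(st["tcp_pos"])
    R=cv2.Rodrigues(np.array(p["rvec"],float))[0];return R.T,-R.T@np.array(p["tvec"],float).ravel()
def ray(p,uv,z,st=None):
    R,C=ext(p,st);uv=np.atleast_2d(np.array(uv,float))
    d=np.c_[uv,np.ones(len(uv))]@np.linalg.inv(p["camera_matrix"]).T@R.T
    return C+d*((z-C[2])/d[:,2:])
def proj(p,X,st=None):
    R,C=ext(p,st);x=(np.atleast_2d(X)-C)@R@np.array(p["camera_matrix"]).T
    return x[:,:2]/x[:,2:]
E
python3 - <<'E'
from h import *
p=manip.camera("top");q=manip.camera("scene")
save(p,"top.png",s=1.5);save(q,"scene.png",s=1.5)
for n in ["board","fence","fence_grip","back_left_mid","back_mid_mid","back_right_mid","block_a_mid","block_b_mid","loupe","tweezers"]:
    for d in manip.trace(p,n)[:4]: print(n,round(d["p"],2),np.round(d["xy"]),d["pixels"].sum(),np.round(ray(p,d["xy"],.03)[0,:2],3))
s=manip.get_state();print(s["tcp_pos"],np.round(s["tool_rot"],3),s["finger_gap"])
E
```

```text
board 0.9 [241. 178.] 4500 [0.588 0.085]
fence 0.75 [267. 161.] 227 [ 0.651 -0.005]
fence_grip 0.79 [267. 166.] 223 [ 0.632 -0.007]
fence_grip 0.31 [157. 236.] 87 [0.374 0.379]
back_left_mid 0.73 [258. 156.] 127 [0.666 0.028]
back_left_mid 0.67 [242. 176.] 4551 [0.592 0.084]
back_left_mid 0.43 [232. 157.] 124 [0.662 0.122]
back_mid_mid 0.46 [242. 158.] 126 [0.659 0.084]
back_mid_mid 0.22 [226. 195.] 126 [0.522 0.139]
back_right_mid 0.7 [256. 161.] 140 [0.65  0.033]
back_right_mid 0.53 [304. 192.] 105 [ 0.542 -0.143]
back_right_mid 0.43 [310. 147.] 132 [ 0.704 -0.16 ]
back_right_mid 0.27 [242. 178.] 4389 [0.587 0.081]
block_a_mid 0.59 [239. 180.] 4583 [0.58  0.093]
block_b_mid 0.54 [249. 190.] 122 [0.543 0.056]
loupe 0.4 [209. 155.] 76 [0.667 0.202]
tweezers 0.65 [241. 177.] 4760 [0.591 0.087]
[ 0.26892354 -0.56417138  0.23125211] [[ 0.903  0.43  -0.   ]
 [ 0.43  -0.903  0.   ]
 [-0.    -0.    -1.   ]] 0.08544959445773502
```

View pics/top.png

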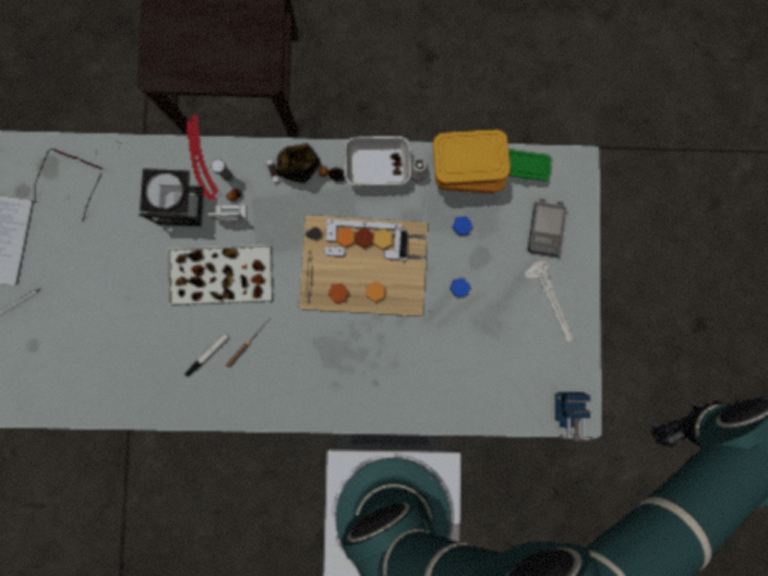

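View pics/scene.png

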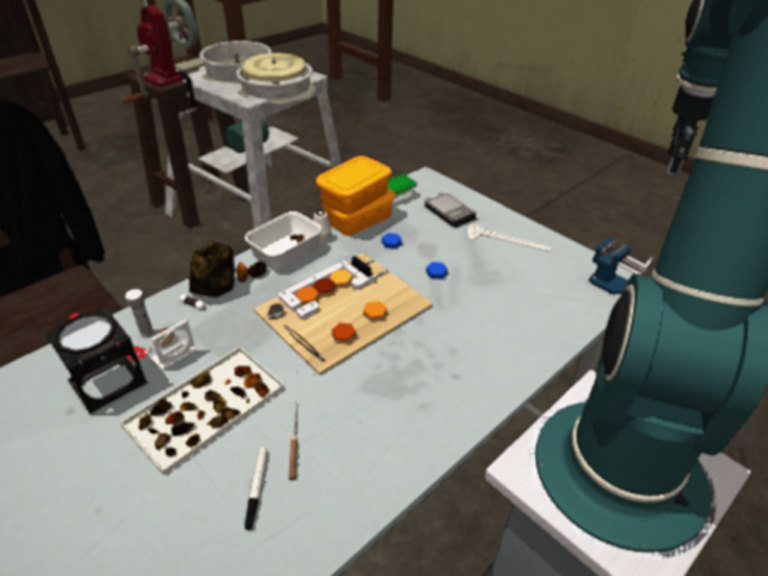

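The top view shows the board centred near (243,177) in native pixels. The cognac block is at about (225,195) and the golden one at (250,195), with the back row at (231–256,158). The blue look-alikes at (308,151) and (307,192) lie off the board. I'll move the wrist camera over the board.

>>> move_arm --moves '[46, -40, -10, 0.06, 0.6, 46, -40, -10, 0.06, 0.6, 46, -37, -10, 0.06, 0.6, 46, -34, -10, 0.06, 0.6, 46, -31, -10, 0.06, 0.6, 46, -28, -10, 0.06, 0.6, 46, -25, -10, 0.06, 0.6, 40, -35, -10, 0, 0.6, 20, -50, 0, 0, 0.6, 0, -50, 0, 0, 0.6, 0, -50, 0, 0, 0.6, 0, -50, 0, 0, 0.6]'

```text
time_s: 2.1
tcp_pos: [0.566, -0.0185, 0.3114]
tool_rot: [[1.0, 0.025, 0.0], [0.025, -1.0, -0.0], [0.0, 0.0, -1.0]]
wrist_force: [-0.1, -0.2, -0.5]
finger_gap: 0.0511
grasp_force: 0.0
```

Run:
```python
from h import *
s=manip.get_state();print(s["time_s"],s["tcp_pos"],np.round(s["tool_rot"],3),s["finger_gap"])
p=manip.camera("wrist");save(p,"w1.png",s=1.5)
print(np.round(p["hand_eye"],3),p["camera_matrix"])
for n in ["board","fence_grip","back_left_mid","back_mid_mid","back_right_mid","block_a_mid","block_b_mid","loupe","tweezers"]:
    for d in manip.trace(p,n)[:3]: print(n,round(d["p"],2),np.round(d["xy"]),d["pixels"].sum(),np.round(ray(p,d["xy"],.03,s)[0,:2],3))
```

```text
2.1 [ 0.56601678 -0.01845968  0.3113944 ] [[ 1.     0.025  0.   ]
 [ 0.025 -1.    -0.   ]
 [ 0.     0.    -1.   ]] 0.05114319591008057
[[-0.    -0.944 -0.329  0.085]
 [ 1.    -0.     0.    -0.   ]
 [-0.    -0.329  0.944 -0.143]
 [ 0.     0.     0.     1.   ]] [[270.32551196   0.         253.79485359]
 [  0.         270.32551196 191.35223049]
 [  0.           0.           1.        ]]
board 0.89 [198. 126.] 22335 [0.607 0.069]
board 0.44 [211. 174.] 632 [0.532 0.05 ]
fence_grip 0.56 [246. 104.] 1288 [ 0.641 -0.006]
back_left_mid 0.78 [155.  88.] 832 [0.66  0.129]
back_left_mid 0.67 [247. 103.] 1299 [ 0.642 -0.006]
back_left_mid 0.27 [187.  89.] 866 [0.66  0.083]
back_mid_mid 0.64 [186.  88.] 923 [0.661 0.083]
back_right_mid 0.79 [215.  90.] 842 [0.659 0.04 ]
back_right_mid 0.62 [346.  64.] 970 [ 0.699 -0.147]
back_right_mid 0.61 [335. 165.] 667 [ 0.552 -0.149]
block_a_mid 0.7 [157. 173.] 723 [0.53  0.138]
block_a_mid 0.28 [ 44. 249.] 210 [0.384 0.354]
block_a_mid 0.18 [194. 124.] 21986 [0.61  0.074]
block_b_mid 0.84 [210. 173.] 644 [0.533 0.053]
loupe 0.77 [104.  82.] 459 [0.666 0.203]
loupe 0.32 [200. 126.] 22420 [0.607 0.065]
tweezers 0.8 [110. 161.] 308 [0.548 0.211]
```

View pics/w1.png

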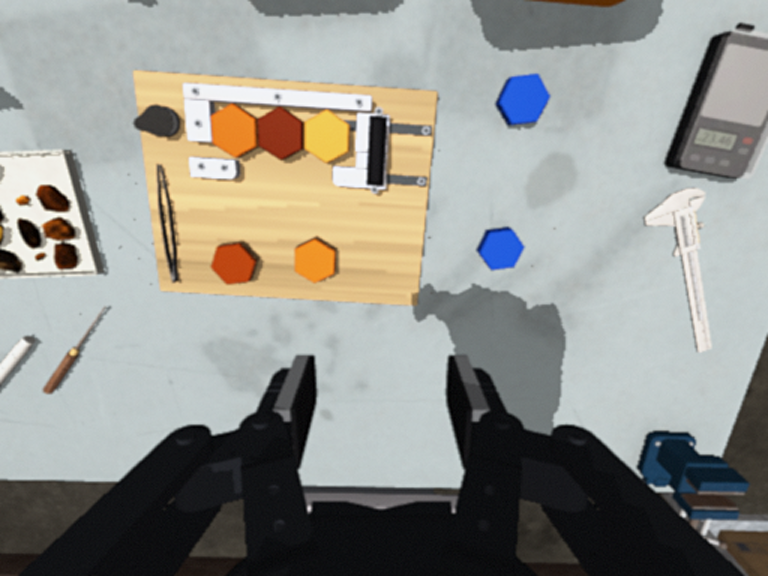

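The wrist view shows cognac block_a at (157,173) and golden block_b at (210,173). The back row is at (155,88), (187,89) and (216,91), the grip bar at (250,101), and blue look-alikes at (347,66) and (334,165), which I reject. Next I'll go lower over the board to measure.

>>> move_arm --moves '[8, -30, -20, 0.012, 0.45, 8, -30, -20, 0.012, 0.45, 8, -25, -20, 0, 0.45, 8, -20, -20, 0, 0.45, 0, 0, -10, 0, 0.45, 0, 0, 0, 0, 0.45, 0, 0, 0, 0, 0.45]'

```text
time_s: 3.48
tcp_pos: [0.5968, 0.0841, 0.4006]
tool_rot: [[1.0, -0.001, -0.001], [-0.001, -1.0, -0.0], [-0.001, 0.0, -1.0]]
wrist_force: [0.0, -0.2, -0.8]
finger_gap: 0.0386
grasp_force: 0.0
```

```bash
cat >> h.py <<'E'
from scipy.optimize import least_squares
def hexfit(p,mask,s,z=.030,r=.0254):
    """fit regular hexagon outline (top face) to mask; returns x,y,theta(deg, corner direction mod 60),rms mm"""
    m=mask.astype(np.uint8);c=max(cv2.findContours(m,cv2.RETR_EXTERNAL,cv2.CHAIN_APPROX_NONE)[0],key=cv2.contourArea)[:,0]
    W=ray(p,c,z,s)[:,:2];best=None
    for t0 in np.radians([0,20,40]):
        def f(v):
            d=W-v[:2];a=np.arctan2(d[:,1],d[:,0])-v[2];a=(a%(np.pi/3))-np.pi/6
            return (np.hypot(*d.T)*np.cos(a)-v[3])*1e3
        o=least_squares(f,[*W.mean(0),t0,.0215],loss="soft_l1",f_scale=.7)
        if best is None or o.cost<best.cost: best=o
    v=best.x;return np.array([v[0],v[1],(np.degrees(v[2])+30)%60-30,v[3]*2e3,np.sqrt(2*best.cost/len(W))])
E
python3 - <<'E'
from h import *
s=manip.get_state();print(s["time_s"],s["tcp_pos"],np.round(s["tool_rot"][0],3))
p=manip.camera("wrist");save(p,"w2.png",s=1.5)
np.savez("w2.npz",pix=p["pixels"])
for n in ["board","fence_grip","back_left_mid","back_mid_mid","back_right_mid","block_a_mid","block_b_mid"]:
    for d in manip.trace(p,n)[:2]:
        if d["p"]<.4: continue
        print(n,round(d["p"],2),np.round(d["xy"]),p["pixels"][int(d["xy"][1]),int(d["xy"][0])])
        if "mid" in n and d["pixels"].sum()<6000: print("   hex",np.round(hexfit(p,d["pixels"],s),4))
        else:
            z=.012 if n=="board" else .05
            c=max(cv2.findContours(d["pixels"].astype(np.uint8),0,1)[0],key=cv2.contourArea)[:,0]
            print("   rect",cv2.minAreaRect((ray(p,c,z,s)[:,:2]*1e3).astype(np.float32)))
E
```

```text
3.475 [0.59684492 0.08411297 0.40057754] [ 1.    -0.001 -0.001]
board 0.88 [254. 141.] [239 214 154]
   rect ((594.6348876953125, 83.4315414428711), (302.58538818359375, 232.9785919189453), 87.6006851196289)
fence_grip 0.96 [301. 119.] [210 210 215]
   rect ((646.88720703125, 8.833650588989258), (52.26111602783203, 76.97977447509766), 88.04693603515625)
fence_grip 0.41 [254. 111.] [142  47  22]
   rect ((660.5299682617188, 84.01944732666016), (41.30978012084961, 45.48933029174805), 85.35740661621094)
back_left_mid 0.85 [229. 110.] [238 138  39]
   hex [ 0.6619  0.1276 -1.244  41.3055  0.6061]
back_mid_mid 0.82 [255. 108.] [146  50  25]
   hex [ 0.6602  0.0836 -3.8502 38.1101  0.5765]
back_right_mid 0.94 [278. 106.] [243 201  78]
   hex [ 6.58600e-01  3.90000e-02 -1.72340e+00  4.25794e+01  4.61600e-01]
back_right_mid 0.89 [372. 168.] [ 34  93 225]
   hex [  0.5501  -0.144  -17.6647  43.6478   0.7989]
block_a_mid 0.87 [226. 181.] [199  80  24]
   hex [  0.5275   0.1416 -20.6741  43.8711   0.9152]
block_b_mid 0.55 [269. 176.] [243 155  44]
   hex [ 0.533   0.0541 -2.3769 44.4204  0.6397]
```

View pics/w2.png

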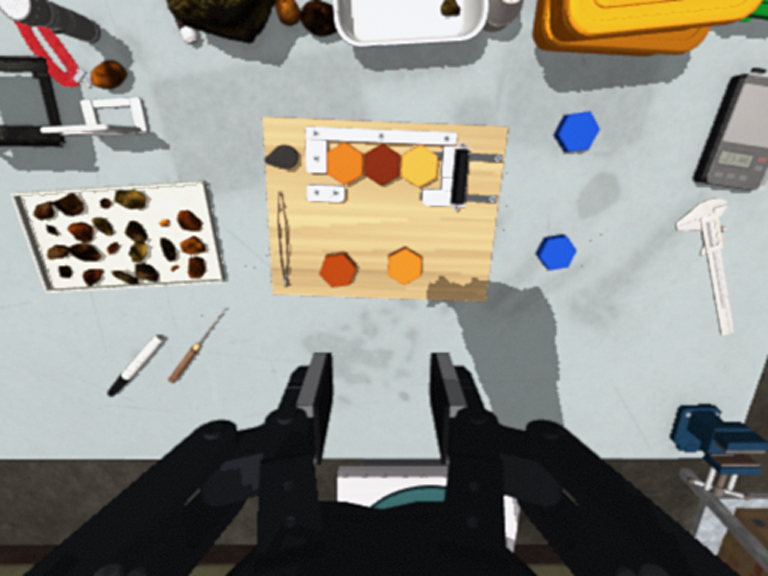

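The picture shows I rose instead (tool +z is down). The layout is confirmed, so I'm descending for an accurate measurement.

>>> move_arm --moves '[0, 0, 40, 0.02, 0.45, 0, 0, 50, 0.02, 0.45, 0, 0, 50, 0, 0.45, 0, 0, 40, 0, 0.45, 0, 0, 10, 0, 0.45, 0, 0, 0, 0, 0.45, 0, 0, 0, 0, 0.45]'

```text
time_s: 4.75
tcp_pos: [0.5979, 0.0855, 0.2131]
tool_rot: [[0.999, -0.039, 0.002], [-0.039, -0.999, 0.0], [0.002, -0.0, -1.0]]
wrist_force: [0.3, -0.6, 0.5]
finger_gap: 0.0382
grasp_force: 0.0
```

Run:
```python
from h import *
s=manip.get_state();print(s["time_s"],s["tcp_pos"],np.round(s["tool_rot"][0],3))
p=manip.camera("wrist");save(p,"w3.png",s=1.5)
np.savez("w3.npz",pix=p["pixels"],K=p["camera_matrix"],H=p["hand_eye"],R=s["tool_rot"],t=s["tcp_pos"])
for n in ["board","fence_grip","back_left_mid","back_mid_mid","back_right_mid","block_a_mid","block_b_mid"]:
    for d in manip.trace(p,n)[:2]:
        if d["p"]<.4: continue
        print(n,round(d["p"],2),np.round(d["xy"]),p["pixels"][int(d["xy"][1]),int(d["xy"][0])])
        if "mid" in n and d["pixels"].sum()<9000: print("   hex",np.round(hexfit(p,d["pixels"],s),4))
        else:
            z=.012 if n=="board" else .05
            c=max(cv2.findContours(d["pixels"].astype(np.uint8),0,1)[0],key=cv2.contourArea)[:,0]
            print("   rect",cv2.minAreaRect((ray(p,c,z,s)[:,:2]*1e3).astype(np.float32)))
```

```text
4.75 [0.59788893 0.08545632 0.21306255] [ 0.999 -0.039  0.002]
board 0.73 [260. 158.] [243 221 161]
   rect ((595.1921997070312, 83.21456909179688), (300.217529296875, 231.19100952148438), 87.7386703491211)
fence_grip 0.62 [327. 130.] [221 220 224]
   rect ((648.011962890625, 9.911699295043945), (52.50022506713867, 74.67601776123047), 87.49148559570312)
fence_grip 0.41 [150. 114.] [66 60 58]
   rect ((670.477783203125, 196.2718505859375), (40.067832946777344, 26.204891204833984), 87.73867797851562)
back_left_mid 0.88 [215. 118.] [239 140  39]
   hex [ 0.6613  0.1282 -2.3016 43.7142  0.6098]
back_mid_mid 0.61 [253. 116.] [146  49  23]
   hex [ 0.6601  0.0839 -2.3445 42.0422  0.4144]
back_right_mid 0.84 [431. 196.] [ 32  93 226]
   hex [  0.5533  -0.1382 -25.6699  47.2709   1.1338]
back_right_mid 0.82 [455.  74.] [ 35  93 226]
   hex [  0.6968  -0.1423 -17.7528  46.3457   1.2915]
block_a_mid 0.98 [215. 219.] [198  75  19]
   hex [  0.5312   0.141  -26.1585  44.4574   1.1303]
block_b_mid 0.9 [281. 216.] [163  88  23]
   hex [ 0.5343  0.054  -2.1894 45.6635  1.0297]
```

View pics/w3.png

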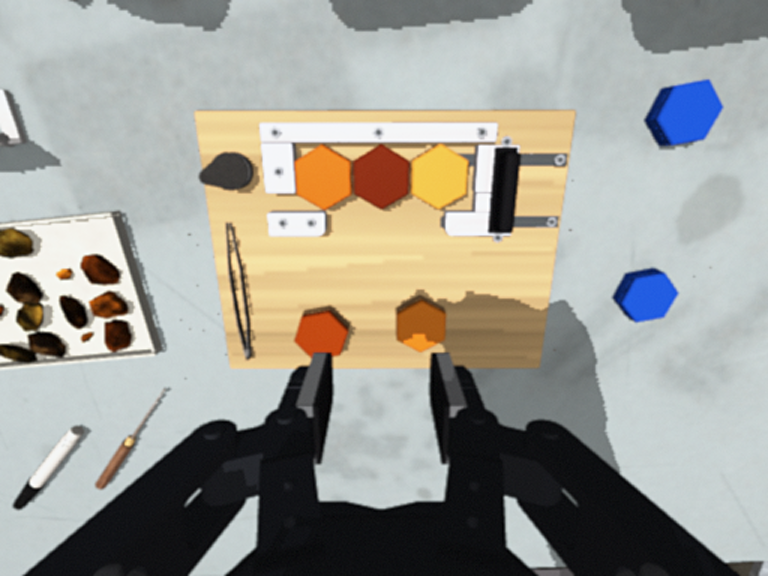

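```bash
cat >> h.py <<'E'
def blocks(p,s):
    """colour-segmented block tops near the board: list of hex fits"""
    hsv=cv2.cvtColor(p["pixels"],cv2.COLOR_RGB2HSV)
    m=((hsv[...,1]>170)&(hsv[...,0]<28)&(hsv[...,2]>70)).astype(np.uint8)
    g=cv2.cvtColor(p["pixels"],cv2.COLOR_RGB2LAB).astype(int)
    out=[]
    hue=hsv[...,0].astype(int)
    n,l,st,c=cv2.connectedComponentsWithStats(cv2.morphologyEx(m,cv2.MORPH_OPEN,np.ones((3,3))),connectivity=4)
    for i in range(1,n):
        if st[i,4]>500: out.append((np.round(c[i]),st[i,4],l==i))
    return out
E
python3 - <<'E'
from h import *
z=np.load("w3.npz");p=dict(pixels=z["pix"],camera_matrix=z["K"],hand_eye=z["H"]);s=dict(tool_rot=z["R"],tcp_pos=z["t"])
for c,a,m in blocks(p,s): print(c,a,np.round(hexfit(p,m,s),4))
g=cv2.cvtColor(p["pixels"],cv2.COLOR_RGB2GRAY).astype(int)
sat=cv2.cvtColor(p["pixels"],cv2.COLOR_RGB2HSV)[...,1].astype(int)
for c in [198,202,234,236,272,274,310]: print(c,g[82:106,c].tolist(),sat[90:106,c].tolist())
print("row200",sat[150,175:225].tolist());print(sat[150,290:330].tolist())
for uv in [(198,96),(310,96)]: print(ray(p,uv,.028,s))
E
```

```text
[215. 118.] 1227 [ 0.6616  0.1281 -1.569  42.1335  0.3246]
[293. 118.] 1157 [ 6.58100e-01  3.77000e-02 -1.60130e+00  4.09292e+01  1.39470e+00]
[254. 118.] 1188 [ 0.6601  0.0833 -2.4312 41.4654  0.4256]
[280. 217.] 867 [ 0.5327  0.0532 -1.3729 42.3468  0.5873]
[214. 222.] 799 [  0.5279   0.1414 -21.472   41.4137   0.9447]
198 [238, 246, 246, 246, 246, 246, 246, 246, 246, 245, 246, 245, 214, 133, 119, 124, 123, 122, 124, 119, 112, 108, 105, 109] [2, 1, 1, 3, 6, 65, 119, 111, 106, 106, 105, 103, 102, 98, 102, 140]
202 [238, 246, 247, 246, 246, 246, 246, 246, 246, 245, 246, 245, 212, 133, 117, 126, 161, 212, 219, 215, 205, 175, 152, 155] [2, 1, 1, 4, 5, 62, 119, 115, 110, 96, 90, 90, 102, 143, 195, 214]
234 [239, 246, 247, 246, 246, 246, 246, 247, 246, 246, 246, 244, 207, 131, 118, 154, 205, 215, 215, 215, 215, 210, 210, 203] [2, 2, 2, 4, 6, 63, 119, 111, 100, 92, 92, 92, 91, 94, 92, 99]
236 [239, 246, 247, 246, 246, 246, 246, 246, 246, 246, 246, 245, 208, 130, 117, 153, 206, 214, 216, 215, 214, 213, 208, 195] [3, 2, 1, 5, 7, 63, 118, 113, 100, 93, 91, 92, 91, 91, 95, 106]
272 [239, 246,
[... 233 characters left out ...]
 246, 205, 129, 113, 120, 156, 208, 215, 214, 213, 213, 209, 197] [1, 0, 1, 4, 4, 64, 120, 114, 108, 98, 90, 92, 91, 91, 93, 103]
310 [238, 247, 246, 246, 245, 245, 245, 244, 245, 245, 246, 244, 191, 124, 114, 150, 202, 213, 216, 207, 160, 107, 104, 131] [2, 2, 2, 3, 7, 83, 118, 112, 104, 93, 93, 99, 77, 2, 5, 113]
row200 [91, 92, 96, 61, 2, 4, 2, 2, 1, 1, 2, 6, 8, 8, 9, 7, 3, 2, 2, 2, 2, 2, 3, 2, 2, 2, 2, 2, 2, 3, 8, 10, 9, 10, 10, 4, 4, 3, 2, 3, 5, 13, 12, 101, 114, 112, 104, 94, 92, 93]
[94, 94, 98, 82, 32, 5, 12, 7, 3, 2, 2, 2, 1, 3, 2, 2, 3, 2, 1, 1, 1, 1, 1, 1, 1, 1, 1, 1, 1, 1, 1, 0, 1, 1, 1, 3, 11, 26, 32, 109]
[[0.68680991 0.14611591 0.028     ]]
[[0.68175358 0.01808114 0.028     ]]
```

Board frame: yaw −2.25°, origin about (0.602, 0.086). Seats: left (0.6226, 0.1076), right (0.6209, 0.0636). Block a is turned about 19° from packed orientation; block b is nearly aligned. I'll grip a across its flats first.

>>> move_arm --moves '[-18, -13, 20, 0, 0.68, -30, -22, 40, 0, 0.68, -24, -18, 40, 0, 0.68, 0, 0, 40, 0.168, 0.68, 0, 0, 15, 0.168, 0.68, 0, 0, 0, 0, 0.68, 0, 0, 0, 0, 0.68]'

```text
time_s: 6.02
tcp_pos: [0.5277, 0.1413, 0.0571]
tool_rot: [[0.932, -0.363, 0.001], [-0.363, -0.932, 0.0], [0.001, -0.001, -1.0]]
wrist_force: [0.7, 0.6, -0.8]
finger_gap: 0.0579
grasp_force: 0.0
```

Run:
```python
from h import *
s=manip.get_state();R=np.array(s["tool_rot"])
p=manip.camera("wrist")
save(p,"w4.png",s=1.5)
for d in manip.trace(p,"block_a_mid")[:1]:
    f=hexfit(p,d["pixels"],s);print(np.round(d["xy"]),np.round(f,4));e=R.T@(np.r_[f[:2],.03]-s["tcp_pos"]);print(np.round(e*1e3,1))
```

```text
[252. 222.] [  0.5283   0.1413 -20.6668  46.2537   0.9573]
[ 0.6 -0.3 27.1]
```

View pics/w4.png

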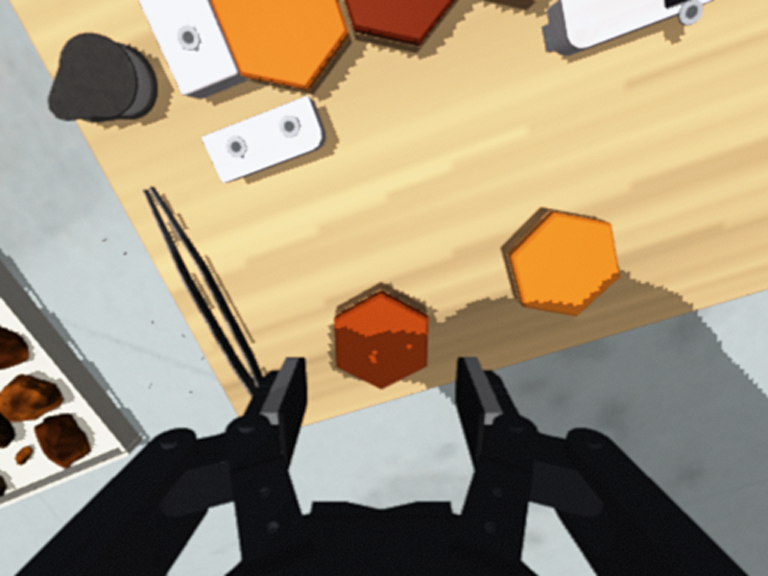

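The crop shows cognac block_a centred between the pads at about (253,223) native, flats parallel to the pads, with the tweezers clear on the left. Golden b is at (375,175). Descending and gripping.

>>> move_arm --moves '[0, 0, 21, 0, 0.68, 0, 0, 20, 0, 0.68, 0, 0, 0, 0, 0.68, 0, 0, 0, 0, 0.4, 0, 0, 0, 0, 0.4, 0, 0, 0, 0, 0.4, 0, 0, 0, 0, 0.4]'

```text
time_s: 7.0
tcp_pos: [0.5278, 0.1412, 0.0166]
tool_rot: [[0.931, -0.366, 0.002], [-0.366, -0.931, 0.0], [0.001, -0.001, -1.0]]
wrist_force: [-2.9, -0.7, 8.5]
finger_gap: 0.0418
grasp_force: 61.7
```

>>> move_arm --moves '[0, 0, 0, -0.11, 0.4, 0, 0, 0, -0.11, 0.4, 0, 0, 0, -0.112, 0.4, 5, 2.4, 0, 0, 0.4, 11, 5, 0, 0, 0.4, 13, 6, 0, 0, 0.4, 13, 6, 0, 0, 0.4, 13, 6, 0, 0, 0.4, 9, 4, 0, 0, 0.4, 4, 1, 0, 0, 0.4, 0, 0, 0, 0, 0.4, 0, 0, 0, 0, 0.4]'

```text
time_s: 8.5
tcp_pos: [0.5946, 0.1079, 0.0166]
tool_rot: [[0.999, -0.043, 0.002], [-0.043, -0.999, 0.0], [0.002, -0.0, -1.0]]
wrist_force: [-1.0, 0.7, 6.2]
finger_gap: 0.0424
grasp_force: 61.5
```

Run:
```python
from h import *
s=manip.get_state();R=np.array(s["tool_rot"])
p=manip.camera("wrist")
save(p,"w5.png",s=1.5)
d=manip.trace(p,"block_a_mid")[0]
f=hexfit(p,d["pixels"],s);print(d["p"],np.round(d["xy"]),np.round(f,4))
for n in ["back_left_mid","block_b_mid","back_mid_mid"]:
    for d in manip.trace(p,n)[:2]: print(n,round(d["p"],2),np.round(d["xy"]),np.round(hexfit(p,d["pixels"],s),4))
```

```text
0.59 [256. 256.] [ 0.5962  0.1082 -1.0209 47.5001  1.0996]
back_left_mid 0.82 [202. 135.] [ 0.6617  0.1285 -2.3874 42.827   0.2331]
block_b_mid 0.59 [348. 352.] [ 0.522   0.0515  3.7433 22.2941  1.6636]
block_b_mid 0.33 [471. 172.] [ 6.40200e-01  2.80000e-03 -1.32061e+01  6.49797e+01  2.84780e+00]
back_mid_mid 0.95 [300. 134.] [ 0.6603  0.084  -2.7779 43.1742  0.2488]
```

View pics/w5.png

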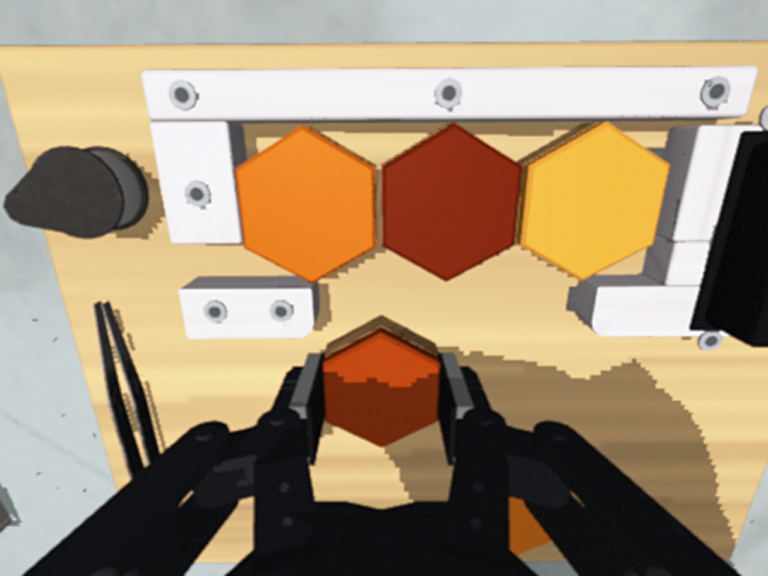

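The view shows block_a gripped at about (255,257) native, aligned with the row and short of the left notch. Next: release, lift the hand, go back, and push from the front with the fingers as a cradle on its two front flats.

>>> move_arm --moves '[0, 0, 0, 0, 0.57, 0, 0, 0, 0, 0.57, 0, 0, 0, 0, 0.57, 0, 0, -20, 0, 0.57, 0, 0, -25, 0, 0.4, -22, 0, 0, 0, 0.23, -21, 0, 0, 0, 0.23, 0, 0, 20, 0, 0.23, 0, 0, 25, 0, 0.23, 0, 0, 0, 0, 0.23, 8, 0, 0, 0, 0.23, 6, 0, 0, 0, 0.23, 5, 0, 0, 0, 0.23, 5, 0, 0, 0, 0.23, 5, 0, 0, 0, 0.23, 4, 0, 0, 0, 0.23, 1, 0, 0, 0, 0.23, 0, 0, 0, 0, 0.23]'

```text
time_s: 11.0
tcp_pos: [0.5848, 0.1081, 0.0152]
tool_rot: [[0.999, -0.043, -0.0], [-0.043, -0.999, 0.0], [-0.0, -0.0, -1.0]]
wrist_force: [-0.6, -1.6, 0.1]
finger_gap: 0.0193
grasp_force: 0.0
```

```bash
cat >> h.py <<'E'
def loc(f,O=(.6019,.0867),yaw=-2.25):
    a=np.radians(yaw);d=np.array(f[:2])-O;return np.round(1e3*np.array([d@[np.cos(a),np.sin(a)],d@[-np.sin(a),np.cos(a)]]),1)
def look(name,names=("back_left_mid","back_mid_mid","back_right_mid","block_a_mid","block_b_mid"),cam="wrist"):
    s=manip.get_state();print("t",s["time_s"],"tcp loc",loc(s["tcp_pos"]),np.round(s["tcp_pos"],4),"F",np.round(s["wrist_force"],1),s["finger_gap"])
    p=manip.camera(cam);save(p,name,s=1.5)
    for n in names:
        for d in manip.trace(p,n)[:2]:
            if d["p"]<.4 or d["pixels"].sum()>12000: continue
            f=hexfit(p,d["pixels"],s);print(n,round(d["p"],2),np.round(d["xy"]),"loc",loc(f),"th",round(f[2]+2.25,1),"w,rms",np.round(f[3:],1))
    return s,p
E
python3 -c "from h import *; look('w6.png')"
```

```text
t 11.0 tcp loc [-18.   20.7] [0.5848 0.1081 0.0152] F [-0.6 -1.6  0.1] 0.01926789185418096
back_left_mid 0.62 [200. 115.] loc [57.8 44.2] th 0.1 w,rms [43.   0.2]
back_mid_mid 0.57 [301. 113.] loc [58.3 -0.6] th 0.1 w,rms [42.8  0.2]
back_right_mid 0.61 [396. 111.] loc [ 58.7 -44.7] th -0.0 w,rms [44.5  0.4]
block_b_mid 0.5 [335. 349.] loc [-45.9 -74.7] th 10.7 w,rms [112.4   1.3]
```

View pics/w6.png

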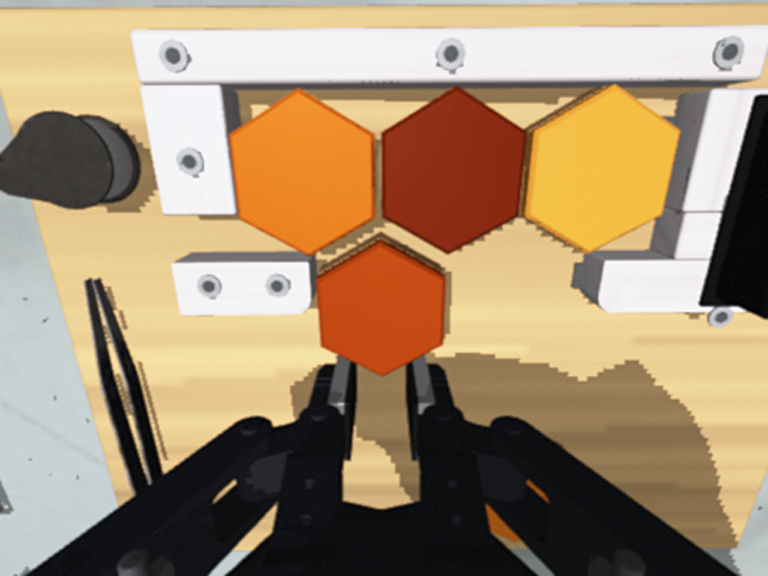

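The view shows a at (254,204) native, aligned, and nearly in the left notch with a few mm to go. I'll push on slowly and watch the force.

>>> move_arm --moves '[2, -0.4, 0, 0, 0.23, 2, -0.4, 0, 0, 0.23, 1.5, 0, 0, 0, 0.23, 1, 0, 0, 0, 0.23, 0, 0, 0, 0, 0.23]'

```text
time_s: 11.92
tcp_pos: [0.5914, 0.1086, 0.0153]
tool_rot: [[0.999, -0.043, -0.0], [-0.043, -0.999, 0.0], [-0.0, -0.0, -1.0]]
wrist_force: [0.4, -0.3, -0.2]
finger_gap: 0.0195
grasp_force: 0.0
```

```bash
cat >> h.py <<'E'
def cols(s,p):
    for c,a,m in blocks(p,s):
        f=hexfit(p,m,s);print(c,a,"loc",loc(f),"th",round(f[2]+2.25,1),"w,rms",np.round(f[3:],1))
E
python3 -c "
from h import *
cols(*look('w7.png'))"
```

```text
t 11.925 tcp loc [-11.3  21.5] [0.5914 0.1086 0.0153] F [ 0.4 -0.3 -0.2] 0.01949955380513345
back_left_mid 0.78 [205. 128.] loc [58.1 44.2] th 0.3 w,rms [43.   0.2]
back_mid_mid 0.92 [303. 127.] loc [58.4 -0.4] th 0.3 w,rms [43.1  0.2]
back_right_mid 0.95 [396. 127.] loc [ 59.2 -44.6] th -0.1 w,rms [44.6  0.5]
block_a_mid 0.64 [253. 202.] loc [20.5 21.8] th 0.2 w,rms [43.6  0.4]
block_b_mid 0.64 [337. 356.] loc [-69.4 -46.6] th 28.2 w,rms [43.9  1.5]
[293. 144.] 28708 loc [33.5 -7. ] th 2.1 w,rms [91.6  4.5]
```

>>> move_arm --moves '[0.8, 0, 0, 0, 0.23, 0, 0, 0, 0, 0.23, -10, 0, 0, 0, 0.23, -10, 2, -20, 0, 0.4, -18, 27, -25, 0, 0.68, -19, 29, 0, 0, 0.68, 0, 0, 0, 0, 0.68, 0, 0, 0, 0, 0.68]'

```text
time_s: 13.22
tcp_pos: [0.5327, 0.0536, 0.0604]
tool_rot: [[0.999, -0.043, 0.0], [-0.043, -0.999, 0.0], [0.0, -0.0, -1.0]]
wrist_force: [-0.1, 0.9, -0.5]
finger_gap: 0.0582
grasp_force: 0.0
```

```bash
python3 -c "
from h import *
s,p=look('w8.png')"
```

```text
t 13.225 tcp loc [-67.9 -35.8] [0.5327 0.0536 0.0604] F [-0.1  0.9 -0.5] 0.058194464739395706
back_left_mid 0.83 [112.  27.] loc [54.4 42.8] th -0.1 w,rms [39.3  1.6]
back_mid_mid 0.76 [193.  29.] loc [53.7 -2.8] th 0.4 w,rms [40.   1.5]
back_right_mid 0.96 [271.  24.] loc [ 53.7 -45.6] th -0.7 w,rms [39.3  1.4]
back_right_mid 0.63 [502. 189.] loc [ -40.7 -204.9] th 21.8 w,rms [28.   2.1]
block_a_mid 0.92 [162.  91.] loc [19.6 20.3] th 0.8 w,rms [44.5  0.6]
block_b_mid 0.75 [253. 222.] loc [-66.6 -35.9] th 0.7 w,rms [45.2  0.9]
```

View pics/w8.png

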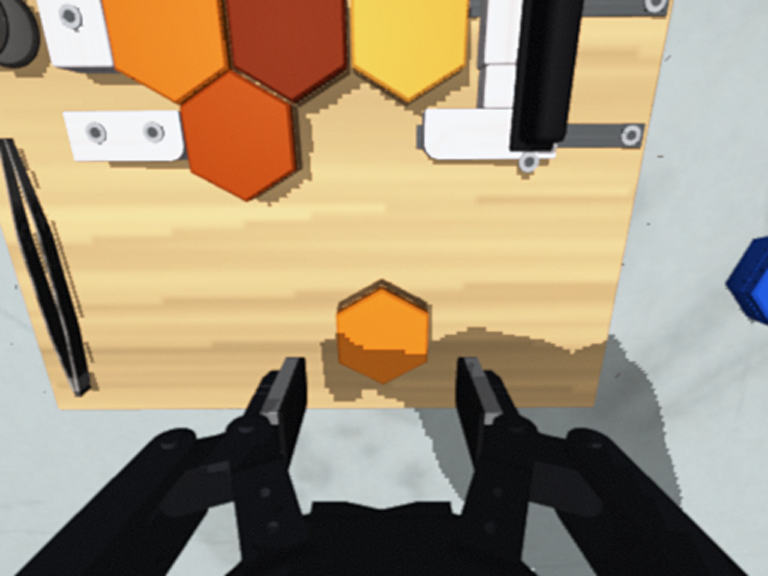

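The view shows golden block_b centred between the pads at (254,223) native, already aligned. Block a is seated against both back blocks. I'll grip b, slide it to just ahead of the right notch, release it and lift the hand.

>>> move_arm --moves '[0, 0, 22, 0, 0.68, 0, 0, 22, 0, 0.68, 0, 0, 0, 0, 0.4, 0, 0, 0, 0, 0.4, 0, 0, 0, 0, 0.4, 0, 0, 0, 0, 0.4, 4, -1, 0, -0.004, 0.4, 9, -2.5, 0, 0, 0.4, 12, -3, 0, 0, 0.4, 12, -3, 0, 0, 0.4, 9, -2.4, 0, 0, 0.4, 4, -1, 0, 0, 0.4, 0, 0, 0, 0, 0.4, 0, 0, 0, 0, 0.57, 0, 0, 0, 0, 0.57, 0, 0, 0, 0, 0.57, 0, 0, -20, 0, 0.57, 0, 0, -25, 0, 0.4, -22, 0, 0, 0, 0.23, -21, 0, 0, 0, 0.23]'

```text
time_s: 16.02
tcp_pos: [0.5401, 0.0658, 0.0629]
tool_rot: [[0.999, -0.039, 0.002], [-0.039, -0.999, 0.0], [0.002, -0.0, -1.0]]
wrist_force: [0.3, 0.3, -0.3]
finger_gap: 0.0195
grasp_force: 0.0
```

```bash
python3 -c "
from h import *
s,p=look('w9.png')"
```

```text
t 16.025 tcp loc [-60.9 -23.3] [0.5401 0.0658 0.0629] F [ 0.3  0.3 -0.3] 0.019467962388364218
back_left_mid 0.95 [137.  38.] loc [56.8 43.2] th 0.2 w,rms [43.3  0.9]
back_mid_mid 0.92 [216.  37.] loc [56.7 -1.4] th 0.3 w,rms [42.1  0.9]
back_right_mid 0.85 [508. 196.] loc [ -34.4 -215.6] th -18.0 w,rms [45.   1.8]
back_right_mid 0.68 [291.  33.] loc [ 56.7 -45.8] th 0.4 w,rms [42.8  0.9]
block_a_mid 0.82 [183. 102.] loc [19.9 20.9] th 0.7 w,rms [43.1  0.5]
block_b_mid 0.68 [252. 162.] loc [-17.7 -23.1] th 0.4 w,rms [43.2  0.5]
```

>>> move_arm --moves '[0, -0.3, 22, 0, 0.23, 0, -0.3, 25, 0, 0.23, 0, 0, 0, 0, 0.23, 6, 0, 0, 0, 0.23, 7, 0, 0, 0, 0.23, 6, 0, 0, 0, 0.23, 6, 0, 0, 0, 0.23, 6, 0, 0, 0, 0.23, 6, 0, 0, 0, 0.23, 4, 0, 0, 0, 0.23, 3, 0, 0, 0, 0.23, 2, 0, 0, 0, 0.23, 1.5, 0, 0, 0, 0.23, 1, 0, 0, 0, 0.23, 0, 0, 0, 0, 0.23]'

```text
time_s: 18.2
tcp_pos: [0.5755, 0.0622, 0.012]
tool_rot: [[0.999, -0.039, -0.027], [-0.039, -0.999, -0.007], [-0.027, 0.008, -1.0]]
wrist_force: [-89.6, -12.8, 69.4]
finger_gap: 0.0196
grasp_force: 60.4
```

```bash
python3 -c "
from h import *
s,p=look('w10.png',("'"back_left_mid","back_mid_mid","back_right_mid","block_a_mid","block_b_mid"'"))
d=manip.trace(p,'fence_grip')[0];print(d['p'],d['xy'])
m=(p['pixels'].max(2)<60)&d['pixels']
c=np.argwhere(m)[:,::-1];W=ray(p,c,.05,s);L=np.array([loc(w) for w in W]);print(np.percentile(L,[3,50,97],axis=0))"
```

```text
t 18.2 tcp loc [-25.4 -25.6] [0.5755 0.0622 0.012 ] F [-89.6 -12.8  69.4] 0.019623310441371465
back_left_mid 0.88 [92. 93.] loc [59.7 43.2] th 1.0 w,rms [44.2  0.4]
back_left_mid 0.61 [252. 206.] loc [  7.5 -23.9] th 20.4 w,rms [44.9  0.8]
back_right_mid 0.69 [302.  95.] loc [ 58.2 -46.1] th -0.0 w,rms [42.8  0.2]
block_a_mid 0.66 [157. 178.] loc [22.2 21. ] th 0.4 w,rms [43.7  0.6]
block_b_mid 0.69 [248. 207.] loc [  7.5 -23.8] th 20.8 w,rms [44.5  0.8]
0.72 [403.6, 122.9]
[[ 23.5 -99.8]
 [ 53.2 -88.9]
 [ 75.9 -77.8]]
```

High force: b has turned about 20° and jammed short of the notch. I'm backing off now.

>>> move_arm --moves '[-15, 0, -1, 0, 0.23, -20, 0, 0, 0, 0.23, -15, 0, 0, 0, 0.23, 0, 0, -20, 0, 0.23, 0, 0, -25, 0, 0.23, 0, 0, 0, 0, 0.5, 0, 0, 0, 0, 0.5]'

```text
time_s: 19.42
tcp_pos: [0.5386, 0.0663, 0.0599]
tool_rot: [[0.999, -0.039, -0.0], [-0.039, -0.999, -0.0], [-0.0, 0.0, -1.0]]
wrist_force: [-0.3, -0.3, -0.7]
finger_gap: 0.0426
grasp_force: 0.0
```

```bash
python3 -c "
from h import *
s,p=look('w11.png')"
```

```text
t 19.425 tcp loc [-62.4 -22.9] [0.5386 0.0663 0.0599] F [-0.3 -0.3 -0.7] 0.04259903026919867
back_left_mid 0.87 [134.  32.] loc [57.4 43.5] th 0.2 w,rms [42.7  1.3]
back_left_mid 0.62 [370.  64.] loc [ 41.2 -87. ] th 21.5 w,rms [58.9  2.4]
back_mid_mid 0.72 [216.  29.] loc [56.6 -1.3] th -0.1 w,rms [42.   1.2]
back_right_mid 0.85 [292.  31.] loc [ 56.  -45.7] th 0.3 w,rms [41.7  1.1]
back_right_mid 0.62 [507. 197.] loc [ -30.8 -240.4] th -18.6 w,rms [89.3  1.4]
block_a_mid 0.8 [179.  99.] loc [20.8 21.8] th -0.3 w,rms [43.8  0.5]
block_a_mid 0.66 [257. 130.] loc [  1.6 -23.3] th 17.6 w,rms [43.3  0.3]
block_b_mid 0.81 [255. 129.] loc [  1.7 -23.2] th 18.3 w,rms [42.7  0.2]
```

View pics/w11.png

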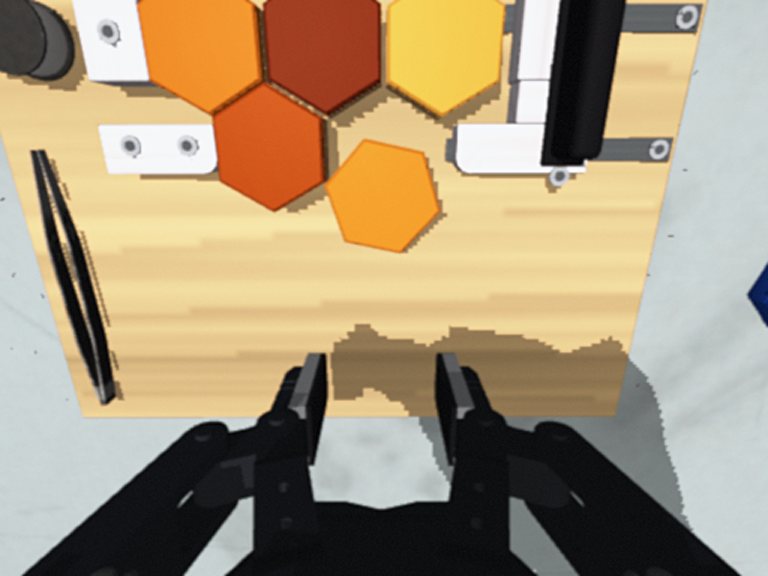

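The view shows a still seated. b, at (256,129) native, is turned about 18° and caught on a's front right corner, so it was pushed too close to a. I'll regrip it slightly off-centre, draw it back, straighten it, and shift it right.

>>> move_arm --moves '[18, 1.4, 0, 0, 0.6, 20, 1, 0, 0, 0.6, 16.6, 1, 0, 0, 0.6, 0, 0, 0, -0.157, 0.6, 0, 0, 0, -0.157, 0.6, 0, 0, 20, 0, 0.6, 0, 0, 24, 0, 0.6, 0, 0, 0, 0, 0.6, 0, 0, 0, 0, 0.4, 0, 0, 0, 0, 0.4, 0, 0, 0, 0, 0.4, 0, 0, 0, 0, 0.4]'

```text
time_s: 21.22
tcp_pos: [0.5931, 0.0606, 0.0164]
tool_rot: [[0.963, 0.271, -0.0], [0.271, -0.963, -0.0], [-0.0, 0.0, -1.0]]
wrist_force: [-2.0, -3.6, -2.2]
finger_gap: 0.0422
grasp_force: 60.9
```

```bash
python3 -c "
from h import *
s,p=look('w12.png');print(np.round(s['tool_rot'][0],3),s['grasp_force'])"
```

```text
t 21.225 tcp loc [ -7.8 -26.4] [0.5931 0.0606 0.0164] F [-2.  -3.6 -2.2] 0.04219174792076647
back_left_mid 0.69 [148.  93.] loc [59.3 43.6] th -0.6 w,rms [44.4  0.5]
back_mid_mid 0.95 [247. 126.] loc [59.  -0.8] th 0.0 w,rms [42.4  0.2]
back_right_mid 0.64 [497. 358.] loc [ -27.5 -197.3] th -20.1 w,rms [37.6  2.2]
back_right_mid 0.59 [332. 151.] loc [ 58.8 -45. ] th 0.1 w,rms [44.1  0.4]
block_a_mid 0.67 [181. 183.] loc [21.6 22.5] th -0.3 w,rms [43.6  0.3]
block_b_mid 0.84 [255. 236.] loc [  4.8 -21.8] th 18.4 w,rms [46.8  1. ]
block_b_mid 0.43 [19. 38.] loc [ 63.7 101.8] th 31.1 w,rms [21.5  1.1]
[ 0.963  0.271 -0.   ] 60.8569726254791
```

>>> move_arm --moves '[-6, -2, 0, 0, 0.4, -9, -2.9, 0, 0, 0.4, -8.8, -2.8, 0, 0, 0.4, 0, 0, 0, 0.1, 0.4, 0, 0, 0, 0.11, 0.4, 0, 0, 0, 0.104, 0.4, 0, -1.2, 0, 0, 0.4, 0, 0, 0, 0, 0.4, 0, 0, 0, 0, 0.57, 0, 0, 0, 0, 0.57, 0, 0, 0, 0, 0.57, 0, 0, -20, 0, 0.57, 0, 0, -25, 0, 0.4, -15, 0, 0, 0, 0.28, -14, 0, 0, 0, 0.28, 0, 0, 0, 0, 0.28]'

```text
time_s: 23.52
tcp_pos: [0.5379, 0.0641, 0.0612]
tool_rot: [[0.999, -0.039, -0.001], [-0.039, -0.999, -0.0], [-0.001, 0.0, -1.0]]
wrist_force: [0.6, -1.5, -0.3]
finger_gap: 0.0241
grasp_force: 0.0
```

```bash
python3 -c "
from h import *
s,p=look('w13.png');print(np.round(s['tool_rot'][0],3))"
```

```text
t 23.525 tcp loc [-63.1 -25.1] [0.5379 0.0641 0.0612] F [ 0.6 -1.5 -0.3] 0.024139127688268754
back_left_mid 0.6 [132.  32.] loc [57.2 43.5] th -0.1 w,rms [42.5  1.4]
back_mid_mid 0.89 [214.  34.] loc [56.3 -1.5] th -0.4 w,rms [41.6  1.2]
back_right_mid 0.8 [291.  32.] loc [ 55.8 -46. ] th -0.3 w,rms [41.8  1.1]
back_right_mid 0.58 [508. 197.] loc [ -35.2 -214.6] th -17.5 w,rms [43.6  1.8]
block_a_mid 0.65 [177.  98.] loc [20.5 21.9] th -1.9 w,rms [42.9  0.6]
block_b_mid 0.88 [253. 165.] loc [-21.6 -24.4] th 1.1 w,rms [43.1  0.5]
[ 0.999 -0.039 -0.001]
```

>>> move_arm --moves '[0, 0, 22, 0, 0.28, 0, 0, 23, 0, 0.28, 0, 0, 0, 0, 0.28, 6, 0, 0, 0, 0.28, 5, 0, 0, 0, 0.28, 5, 0, 0, 0, 0.28, 5, 0, 0, 0, 0.28, 5, 0, 0, 0, 0.28, 5, 0, 0, 0, 0.28, 5, 0, 0, 0, 0.28, 4, 0, 0, 0, 0.28, 3, 0, 0, 0, 0.28, 0, 0, 0, 0, 0.28]'

```text
time_s: 25.45
tcp_pos: [0.5823, 0.0624, 0.0162]
tool_rot: [[0.999, -0.039, 0.0], [-0.039, -0.999, 0.0], [0.0, -0.0, -1.0]]
wrist_force: [0.5, -0.1, -0.0]
finger_gap: 0.0239
grasp_force: 0.0
```

```bash
python3 -c "
from h import *
s,p=look('w14.png')"
```

```text
t 25.45 tcp loc [-18.6 -25. ] [0.5823 0.0624 0.0162] F [ 0.5 -0.1 -0. ] 0.023896772548508402
back_left_mid 0.89 [104. 111.] loc [59.2 43.2] th 0.1 w,rms [44.6  0.4]
back_mid_mid 0.6 [203. 110.] loc [58.9 -1.2] th -0.1 w,rms [42.3  0.2]
back_right_mid 0.83 [301. 112.] loc [ 58.4 -46.1] th -0.0 w,rms [42.8  0.2]
block_a_mid 0.96 [161. 188.] loc [21.3 21.4] th -1.0 w,rms [43.7  0.6]
block_b_mid 0.66 [253. 202.] loc [ 13.  -24.6] th -0.0 w,rms [45.   0.7]
```

>>> move_arm --moves '[2, -0.2, 0, 0, 0.28, 2, -0.2, 0, 0, 0.28, 1.5, -0.2, 0, 0, 0.28, 1, -0.2, 0, 0, 0.28, 0.5, 0, 0, 0, 0.28, 0, 0, 0, 0, 0.28]'

```text
time_s: 26.5
tcp_pos: [0.5892, 0.063, 0.0163]
tool_rot: [[0.999, -0.039, -0.0], [-0.039, -0.999, 0.0], [-0.0, -0.0, -1.0]]
wrist_force: [-0.8, -0.1, 0.7]
finger_gap: 0.0237
grasp_force: 0.0
```

```bash
python3 -c "
from h import *
s,p=look('w15.png')"
```

```text
t 26.5 tcp loc [-11.7 -24.2] [0.5892 0.063  0.0163] F [-0.8 -0.1  0.7] 0.023682101273502874
back_left_mid 0.55 [109. 128.] loc [59.7 43.2] th 0.2 w,rms [44.5  0.6]
back_mid_mid 0.85 [207. 126.] loc [59.2 -1.1] th 0.1 w,rms [42.6  0.2]
back_right_mid 0.89 [300. 125.] loc [ 58.5 -45.9] th 0.3 w,rms [42.8  0.2]
block_a_mid 0.74 [165. 202.] loc [21.4 21.7] th -0.4 w,rms [44.1  0.6]
block_a_mid 0.51 [303. 126.] loc [ 58.5 -46. ] th 0.0 w,rms [42.8  0.2]
block_b_mid 0.94 [254. 203.] loc [ 19.6 -23.8] th 0.2 w,rms [44.5  0.6]
```

>>> move_arm --moves '[1, -0.4, 0, 0, 0.28, 0.7, -0.4, 0, 0, 0.28, 0.5, -0.3, 0, 0, 0.28, 0, 0, 0, 0, 0.28]'

```text
time_s: 27.3
tcp_pos: [0.5915, 0.064, 0.0163]
tool_rot: [[0.999, -0.039, -0.0], [-0.039, -0.999, 0.0], [-0.0, -0.0, -1.0]]
wrist_force: [-0.2, -0.9, -0.3]
finger_gap: 0.024
grasp_force: 0.1
```

```bash
python3 -c "
from h import *
s,p=look('w16.png')"
```

```text
t 27.3 tcp loc [ -9.5 -23. ] [0.5915 0.064  0.0163] F [-0.2 -0.9 -0.3] 0.02404282004235767
back_left_mid 0.71 [112. 129.] loc [59.7 43.2] th 0.2 w,rms [44.6  0.6]
back_mid_mid 0.65 [209. 130.] loc [59.2 -1.1] th 0.3 w,rms [43.1  0.2]
back_right_mid 0.91 [302. 130.] loc [ 58.6 -45.8] th 0.3 w,rms [43.3  0.3]
block_a_mid 0.59 [167. 203.] loc [21.6 21.7] th -1.1 w,rms [44.   0.4]
block_b_mid 0.69 [252. 206.] loc [ 21.  -22.7] th -0.5 w,rms [43.8  0.5]
```

Both blocks are seated: relative to the back row the offsets are −38.2 mm in x and 44.4 mm between a and b. Now I'll back off, raise the hand, shut the fingers, and go to the right of the fence grip.

>>> move_arm --moves '[-8, 0, 0, 0, 0.28, -8, 0, -10, 0, 0.28, 0, 0, -30, 0, 0.2, 0, 0, -40, 0, 0.1, 19, 22, 0, 0, 0, 20, 29, 0, 0, 0, 20, 29, 0, 0, 0, 16, 27, 0, 0, 0, 0, 0, 0, 0, 0, 0, 0, 0, 0, 0]'

```text
time_s: 28.85
tcp_pos: [0.6457, -0.0445, 0.0967]
tool_rot: [[0.999, -0.039, -0.0], [-0.039, -0.999, 0.0], [-0.0, -0.0, -1.0]]
wrist_force: [0.5, -0.7, -0.4]
finger_gap: 0.0
grasp_force: 0.0
```

```bash
python3 -c "
from h import *
s,p=look('w17.png')
z=np.load('w3.npz');q=dict(pixels=z['pix'],camera_matrix=z['K'],hand_eye=z['H']);t=dict(tool_rot=z['R'],tcp_pos=z['t'])
for P,S in((q,t),(p,s)):
    g=P['pixels'].max(2)
    for lx in (35,50,65):
        Y=np.arange(-125,-60,.5);a=np.radians(-2.25);X=np.array([[.6019+lx*1e-3*np.cos(a)-y*1e-3*np.sin(a),.0867+lx*1e-3*np.sin(a)+y*1e-3*np.cos(a),.05] for y in Y])
        uv=np.round(proj(P,X,S)).astype(int);ok=(uv[:,0]>=0)&(uv[:,0]<512)&(uv[:,1]>=0)&(uv[:,1]<384)
        v=np.array([g[b,a] if o else 255 for (a,b),o in zip(uv,ok)]);d=Y[v<45];print(lx,ok.sum(),d.min() if len(d) else None,d.max() if len(d) else None)
"
```

```text
t 28.85 tcp loc [  49.  -129.3] [ 0.6457 -0.0445  0.0967] F [ 0.5 -0.7 -0.4] 4.5417462627957924e-05
back_left_mid 0.73 [ 47. 188.] loc [60.8 42.9] th 1.3 w,rms [46.   1.3]
back_mid_mid 0.89 [102. 192.] loc [60.7 -2.7] th 0.6 w,rms [44.7  1.2]
back_right_mid 0.78 [156. 189.] loc [ 60.5 -48.9] th 1.4 w,rms [46.5  0.9]
back_right_mid 0.62 [384. 129.] loc [ 107.7 -229.6] th -19.9 w,rms [43.4  0.8]
block_a_mid 0.74 [ 82. 232.] loc [21.6 21.3] th -0.4 w,rms [43.4  0.5]
block_b_mid 0.64 [138. 232.] loc [ 21.  -24.9] th -1.2 w,rms [44.1  1. ]
35 130 -99.5 -84.5
50 130 -100.0 -84.0
65 130 -99.5 -84.0
35 130 -106.5 -92.5
50 130 -106.5 -92.5
65 130 -107.0 -92.5
```

>>> move_arm --moves '[0, 0, 30, 0, 0, 0, 0, 33, 0, 0, 0, 0, 0, 0, 0, 0, -5, 0, 0, 0, 0, -5, 0, 0, 0, 0, -4, 0, 0, 0, 0, -4, 0, 0, 0, 0, -4, 0, 0, 0, 0, -4, 0, 0, 0, 0, -3, 0, 0, 0, 0, 0, 0, 0, 0]'

```text
time_s: 30.52
tcp_pos: [0.6475, -0.0205, 0.0336]
tool_rot: [[0.999, -0.042, -0.0], [-0.042, -0.999, -0.005], [0.0, 0.005, -1.0]]
wrist_force: [-1.7, -21.7, 8.1]
finger_gap: 0.0002
grasp_force: 11.0
```

```bash
cat >> h.py <<'E'
def relcheck(name,cam="wrist"):
    s,p=look(name)
    d=manip.trace(p,'fence_grip')
    if d: print('grip',d[0]['p'],np.round(d[0]['xy']),loc(ray(p,d[0]['xy'],.05,s)[0]))
E
python3 -c "
from h import *
relcheck('w18.png')"
```

```text
t 30.525 tcp loc [  49.8 -105.4] [ 0.6475 -0.0205  0.0336] F [ -1.7 -21.7   8.1] 0.0002468554287498976
back_left_mid 0.7 [ 19. 225.] loc [63.7 32.6] th 16.2 w,rms [38.9  2.3]
back_mid_mid 0.92 [ 81. 224.] loc [60.8 -0.5] th 1.0 w,rms [44.4  1.4]
back_right_mid 0.86 [432. 328.] loc [ -18.  -225.6] th -10.5 w,rms [41.6  2.5]
back_right_mid 0.85 [152. 225.] loc [ 60.4 -43.9] th 0.8 w,rms [44.7  1. ]
block_a_mid 0.77 [ 58. 283.] loc [21.8 22. ] th 0.1 w,rms [43.   0.2]
block_b_mid 0.97 [124. 280.] loc [ 21.6 -21.3] th 0.6 w,rms [43.5  0.8]
grip 0.69 [209. 233.] [ 67.6 -81.5]
```

```bash
cat >> h.py <<'E'
def prof(p,s,lx,y0,y1,z=.029,st=1.0):
    a=np.radians(-2.25);out=[]
    hsv=cv2.cvtColor(p["pixels"],cv2.COLOR_RGB2HSV)
    for y in np.arange(y0,y1,-st):
        X=np.array([.6019+lx*1e-3*np.cos(a)-y*1e-3*np.sin(a),.0867+lx*1e-3*np.sin(a)+y*1e-3*np.cos(a),z])
        u,v=np.round(proj(p,X,s)[0]).astype(int)
        if 0<=u<512 and 0<=v<384:
            h,S,V=hsv[v,u]; out.append((round(float(y),1),"W" if S<40 and V>120 else "K" if V<60 else f"{h}/{S}/{V}"))
    print("x",lx," ".join(f"{y:g}:{c}" for y,c in out))
E
python3 -c "
from h import *
s=manip.get_state();p=manip.camera('wrist');prof(p,s,58,-55,-105);prof(p,s,22,-35,-100)
d=manip.trace(p,'fence_grip');print([(x['p'],x['pixels'].sum()) for x in d])
g=(p['pixels'].max(2)<50)
"
```

```text
x 58 -55:22/179/248 -56:22/179/248 -57:22/179/248 -58:22/180/248 -59:22/180/248 -60:22/177/248 -61:22/179/248 -62:22/179/249 -63:21/183/247 -64:17/201/188 -65:9/60/136 -66:W -67:W -68:W -69:W -70:W -71:W -72:W -73:W -74:W -75:W -76:W -77:W -78:K -79:K -80:K -81:K -82:K -83:K -84:K -85:K -86:K -87:K -88:K -89:K -90:K -91:K -92:K -93:K -94:K -95:168/11/120 -96:W -97:W -98:18/96/135 -99:18/112/153 -100:17/112/152 -101:17/113/151 -102:18/110/150 -103:18/110/148 -104:18/110/150
x 22 -35:17/214/245 -36:17/215/246 -37:17/215/245 -38:17/214/246 -39:17/215/246 -40:17/216/246 -41:16/217/241 -42:14/228/200 -43:7/55/158 -44:W -45:W -46:W -47:W -48:W -49:W -50:W -51:W -52:W -53:W -54:W -55:W -56:W -57:W -58:W -59:140/9/87 -60:K -61:K -62:K -63:K -64:K -65:K -66:K -67:K -68:K -69:K -70:K -71:K -72:160/8/93 -73:W -74:W -75:W -76:W -77:K -78:K -79:K -80:K -81:K -82:K -83:K -84:K -85:K -86:K -87:K -88:K -89:K -90:K -91:K -92:K -93:K -94:K -95:K -96:K -97:K -98:K -99:K
[(0.82, np.int64(5200))]
```

The fence faces read y ≈ −65.5 and −43.3 against the packed −66 and −44, with about 20 N holding the set, so it is snug. Retreating to check from above.

>>> move_arm --moves '[0, 8, 0, 0, 0, 0, 12, 0, 0, 0, 0, 0, -30, 0, 0, 0, 0, -50, 0, 0.1, -10, -30, -50, 0, 0.1, -10, -40, -5, 0, 0.1, 0, -45, 0, 0, 0.1, 0, -10, 0, 0, 0.1, 0, 0, 0, 0, 0.1, 0, 0, 0, 0, 0.1]'

```text
time_s: 32.22
tcp_pos: [0.6315, 0.0878, 0.168]
tool_rot: [[0.999, -0.041, -0.001], [-0.041, -0.999, -0.001], [-0.0, 0.001, -1.0]]
wrist_force: [-0.5, -0.6, -0.7]
finger_gap: 0.0087
grasp_force: 0.0
```

```bash
python3 -c "
from h import *
s,p=look('w19.png')
prof(p,s,58,72,-80);prof(p,s,20,50,-55)
prof(p,s,44,22,18)
"
```

```text
t 32.225 tcp loc [29.6  2.3] [0.6315 0.0878 0.168 ] F [-0.5 -0.6 -0.7] 0.008720841969655039
back_left_mid 0.75 [213. 152.] loc [59.7 44.5] th 0.3 w,rms [44.   0.5]
back_mid_mid 0.64 [255. 151.] loc [59.8  1. ] th -0.2 w,rms [41.8  0.7]
back_right_mid 0.86 [482. 103.] loc [ 105.7 -222.6] th -10.6 w,rms [47.4  1.3]
back_right_mid 0.82 [298. 151.] loc [ 59.  -42.1] th 0.2 w,rms [43.1  0.5]
block_a_mid 0.68 [236. 186.] loc [21.6 22.9] th -0.2 w,rms [43.6  0.4]
block_b_mid 0.6 [275. 188.] loc [ 20.7 -20.8] th 0.8 w,rms [43.5  0.3]
x 58 72:W 71:W 70:W 69:W 68:W 67:W 66:7/88/224 65:13/198/234 64:15/225/239 63:15/217/240 62:15/219/239 61:15/218/239 60:15/217/239 59:15/218/238 58:15/218/239 57:15/218/239 56:15/218/239 55:15/219/239 54:15/217/239 53:15/219/239 52:15/220/239 51:15/218/239 50:15/218/239 49:15/218/239 48:15/217/239 47:15/219/238 46:15/217/239 45:15/216/239 44:15/218/239 43:15/217/239 42:15/218/239 41:15/218/239 40:15/220/238 39:15/216/240 38:15/218/239 37:15/219/239 36:15/219/239 35:15/217/240 34:15/218/239 33:15/218/240 32:15/216/239 31:15/217/239 30:15/216/239 29:15/216/239 28:
[... 2078 characters left out ...]
5:17/213/246 -6:17/213/246 -7:17/210/246 -8:17/209/246 -9:17/211/246 -10:17/213/246 -11:17/211/246 -12:17/210/246 -13:17/209/246 -14:17/210/246 -15:17/211/246 -16:17/210/246 -17:17/210/246 -18:17/211/246 -19:18/210/246 -20:17/214/246 -21:17/210/246 -22:17/210/246 -23:17/211/246 -24:17/211/246 -25:17/211/246 -26:17/210/246 -27:17/210/246 -28:17/210/246 -29:17/210/247 -30:17/209/246 -31:17/213/246 -32:17/210/246 -33:17/210/246 -34:17/212/245 -35:17/210/245 -36:17/210/246 -37:17/208/246 -38:17/210/246 -39:17/210/246 -40:17/213/246 -41:17/218/245 -42:14/182/230 -43:11/56/226 -44:W -45:W -46:W -47:W -48:W -49:W -50:W -51:W -52:W -53:W -54:W
x 44 22:9/230/191 21:9/232/177 20:9/235/156 19:8/228/134
```

Run:
```python
from h import *
s=manip.get_state();p=manip.camera("wrist");a=np.radians(-2.25)
hsv=cv2.cvtColor(p["pixels"],cv2.COLOR_RGB2HSV)
O=np.array([1.2,.6]) # view bias, mm
def seg(n,A,B,N=15):
    o=[]
    for t in np.linspace(-.16,.16,N):
        c=(np.array(A)+B)/2+t*(np.array(B)-A)+O;lx,y=c*1e-3
        X=[.6019+lx*np.cos(a)-y*np.sin(a),.0867+lx*np.sin(a)+y*np.cos(a),.03]
        m=proj(p,X,s).astype(np.float32)
        h=cv2.remap(p["pixels"],m[:,:1],m[:,1:],cv2.INTER_LINEAR)[0,0];o.append("%d,%d,%d"%tuple(h))
    print(n," ".join(o))
L,M,Rr,a_,b=[58.1,44],[58.1,0],[58.1,-44],[20,22],[20,-22]
for n,A,B in (("a-L",a_,L),("a-M",a_,M),("b-M",b,M),("b-R",b,Rr),("a-b",a_,b),("L-M",L,M),("M-R",M,Rr)): seg(n,A,B)
for n,y in (("tipL",44),("tipM",0),("tipR",-44)): seg(n,[60,y],[107,y],19)
for n in ["block_a_mid","block_b_mid","back_mid_mid"]:
    for d in manip.trace(p,n)[:1]: print(n,loc(hexfit(p,d["pixels"],s)))
```

```text
a-L 205,79,23 206,80,24 206,79,24 207,80,23 205,79,21 198,75,21 172,63,16 168,71,18 203,101,24 236,128,32 240,137,35 239,135,34 239,136,35 239,135,35 239,135,35
a-M 205,81,23 206,81,23 207,82,24 207,82,24 204,79,24 186,70,20 147,52,12 116,38,10 120,37,14 138,42,18 145,47,21 145,46,21 144,45,20 144,45,19 145,46,20
b-M 246,159,44 246,160,44 247,162,45 246,160,44 245,154,42 235,137,35 193,105,26 133,63,17 116,42,15 131,38,17 145,45,21 144,45,18 145,45,20 146,45,22 145,46,21
b-R 246,160,44 246,161,44 247,162,45 246,159,43 239,143,36 214,117,29 185,110,35 221,157,58 243,193,74 247,204,78 247,205,79 246,204,78 246,204,77 246,204,78 246,204,79
a-b 206,81,22 206,81,23 206,80,22 207,81,23 204,78,23 185,73,23 177,85,31 204,114,38 234,141,40 245,155,41 246,158,42 246,159,42 246,159,42 245,158,43 246,159,43
L-M 239,136,37 240,138,38 240,139,39 241,139,37 241,136,34 220,115,30 168,82,22 129,54,18 127,42,17 140,43,19 145,45,20 146,46,20 147,47,21 147,47,22 146,46,21
M-R 145,47,22 144,47,21 145,47,20 146,47,20 140,41,19 125,44,18 147,81,31 203,136,49 239,181,67 247,202,78 247,205,80 246,204,80 246,204,80 246,204,79 246,204,80
tipL 241,139,37 241,140,37 241,141,38 241,141,37 242,141,37 240,135,33 230,120,26 203,103,33 172,110,79 188,174,172 235,233,235 247,246,248 247,246,247 247,246,246 247,246,247 246,247,248 246,247,248 247,247,248 247,248,249
tipM 147,49,23 148,49,23 149,50,23 149,49,22 148,48,21 142,43,17 128,36,12 115,43,25 124,84,74 176,165,164 229,223,226 226,222,225 218,215,219 212,212,216 195,197,202 156,159,163 115,119,122 103,106,108 120,122,125
tipR 246,203,79 246,204,80 246,205,80 247,204,79 246,202,77 244,190,70 237,172,64 212,150,66 180,138,91 181,165,157 234,232,236 246,245,247 247,246,248 247,246,247 247,246,247 246,246,247 246,245,246 247,246,247 247,246,247
block_a_mid [21.3 23.4]
block_b_mid [ 20.5 -20.2]
back_mid_mid [59.8  1.3]
```

Every seam shows the same narrow bevel line, including against the back rail, so there are no gaps. Handing in.

```bash
python3 -c "
from workcell import manip
print(manip.hand_in())"
```

```text
the job is handed in; nothing more can be done
None
```

The job is handed in at about 32 s of the 72 s limit: both loose blocks are in their notches, the fence is snug at about 20 mm, and the last wrist-camera check showed no gaps; on the first try the right block jammed (about 114 N at the wrist, under the 120 N limit), so I drew it back, straightened it and seated it.

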